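# Close the carabiner marking jig

## Task

Get the marking jig ready for the laser, working with the fingertips only: push the black carabiner that lies part way into the jig's nest all the way home against the end stop, flip the blue hinged leaf over its spine until it lies flat over the carabiner, then push the red lever round until it lies square across the leaf's edge. Keep the lever out of the leaf's way until the leaf is down. Pick nothing up and leave the things around the jig where they are.

Things in the scene. Friction and masses are not known exactly. Their poses are not given: they have to be found in the camera images.
- jig: Aluminium jig, fixed. Deck x -48..45, y -90..140 (mm, jig frame), top 34 above the worktop, on 18 mm feet. Origin on the worktop under the middle of the spine; x along the spine (roughly away from the robot), y roughly left, z up. A left ear (x -2..45, to y 186) carries the red lever. The front under the nest is a fork (to x -66), open to the worktop between its arms (y 55..95) for x < -12.
- nest (a point): Where the carabiner's origin comes when it is home: on the deck (34 mm above the worktop), middle of the nest, on the left half of the jig. Axes as the jig's. The nest: two steel guides along x, 8 mm high, 110 mm apart, closed at the far side by a stop bar whose near face is 31 mm beyond this point, open towards the robot; between the fork's arms a fingertip can reach below the deck top.
- spine (a point): Middle of the leaf's hinge axis, 46 mm above the worktop. Axes as the jig's; the hinge turns about the x axis.
- hook: Black carabiner, 104 x 62 x 9 mm, 45 g, loose, flat on the deck between the nest's guides, its length (own y) along the jig's y. At the start 14 to 28 mm short of home, the middle of its near long side out over the gap of the fork. Origin: centre of the underside, 34 mm above the worktop; the outside of its near long side is 28 mm towards the robot from there. It slides with light friction.
- leaf (a joint): Angle of the blue leaf. 0: open, flat on the right (jig -y), underside 43.5 mm above the worktop, its edge overhanging the deck by 60 mm: a fingertip fits under. pi/2: upright. pi, at the stop: closed, flat over the nest, top face 48.5 mm above the worktop. Starts at 0 to 0.25. Stiff hinge: it stays at any angle; about 2 N at the free edge moves it.
- leaf_edge (a point): Middle of the blue leaf's free edge, at half thickness; moves with the leaf. Leaf: rigid plate 5 mm thick, 96 mm along the spine, 150 mm from spine to edge, 150 g, a window in its far half 45 to 105 mm from the spine. A black lug on the face that is up when open (20 x 48 x 7 mm) drops into the carabiner's opening; a carabiner over 10 mm short of home stops it.
- lever (a joint): Angle of the red lever about a vertical pivot at jig x 22, y 166 mm. 0: along the jig's -x, clear of the leaf; positive swings the tip counterclockwise seen from above, towards the spine; pi/2, at the stop: pointing to the spine (jig -y), square across the closed leaf's edge. Starts at -0.5 to 0.1, stays where left; about 1 N at the tip moves it.
- lever_tip (a point): Point in the red lever's arm, 42 mm from its pivot, 58 mm above the worktop; moves with the lever. The arm is 11 mm wide, 48 mm long and stands from 50 to 66 mm above the worktop, 1.5 mm above the closed leaf.
- tweezers: Steel tweezers, 13 x 126 x 10 mm, lying loose in front of the jig; leave alone. Origin: centre of the underside, long side along its y.
- hex_key: Black hex key, 34 x 104 x 9 mm, lying loose to the left of the jig's ear; leave alone. Origin: centre of the underside, long side along its y.
- tags: Stack of grey name-plate blanks, 34 x 53 x 14 mm, loose, at the jig's front left; leave alone. Origin: centre of the underside.
- screwdriver: Screwdriver with red handle, 28 x 199 x 26 mm, loose on the right behind the jig; leave alone. Origin: centre of the underside.
- pen: Blue and white pen, 17 x 135 x 16 mm, loose on the right behind the jig; leave alone. Origin: centre of the underside.
- silver_hook: A silver carabiner, 62 x 98 x 9 mm, loose, lying on the worktop well to the left of the jig; leave alone. Origin: centre of the underside.
Not all that is in view belongs to the job. What is shaped like the hook but orange is not meant.

How it is judged:
By the outcome, as a careful person would: the job done as asked, in the order asked, and still so for the second after the job is handed in, with the robot touching nothing.
It also fails if it takes over 72 s, if anything falls off the work surface, if the arm or the gripper's body presses on something with over 40 N, if the wrist force passes 120 N, or if a joint passes its speed limit or range.

## Robot

A 6-joint arm with a two-finger parallel gripper is mounted at the origin on a cart in front of the work surface, level with it; the furniture and walls round the work are solid. World frame = base frame: x ahead of the robot, y to its left, z up, the work surface at z = 0. Lengths are in m, angles in rad, forces in N, time in s.
With the tool pointing down it reaches from about 0.3 to 1 m from the base axis. Payload 5.1 kg.
Tool frame: the origin (TCP) lies at the very end of the fingers, on their centre line; the grasp point (between the pads) lies hold_point_z behind it (hold_point_z is the distance from the TCP to the grasp point, in m); z points along the fingers, y is the line along which they close (so a half turn about z gives the same grasp; the last joint's range is limited). The gripper opens to 95 mm and grips with 3 to 60 N. Pads are 20 mm wide; open, the fingers measure 119 mm over their backs; the gripper's body (75 mm by 180 mm) begins 59 mm behind the grasp point.
Start: joints at [-1.25, 0.124, 1.65, -0, 1.367, -0.083], TCP at [0.255, -0.598, 0.215] pointing down, gripper open.
Joint ranges: [-2.61, 2.61], [-1.02, 2.33], [0.03, 2.71], [-1.35, 4.49], [0.32, 2.68], [-2.91, 2.91]. Speed limits (rad/s): [2.57, 2.57, 3.14, 3.14, 3.14, 3.14].

## Interface

Orientations are given as a unit quaternion [w, x, y, z].
In Python, from workcell import * gives the robot as it stands. The module is installed in compiled form; this text tells all that it offers. Calls block until the motion is done:
- reach(position, orientation): joint-space move of the TCP to a pose.
- move_linear(position, v=0.15, frame=None): straight line of the TCP; frame=None keeps the orientation; v is the mean speed in m/s.
- goto_joints(angles): joint-space move.
- grip(opening): finger opening in m; the grip force is fixed at half the most; returns when the fingers have stopped.
- wait(seconds).
- inverse_kinematics(position, orientation): joint angles nearest the present ones, or None.
- observe(): the state.
- read_camera(name): name is "side" or "top"; returns a dict with "frame" (420x560x3 uint8, red, green, blue), "fov_y" (degrees; the focal length in pixels is half the picture's height over the tangent of half this angle, whatever the lens; pixels are square), "cx", "cy" (the principal point, pixels), "k1" (the pictures are not rectified: a ray, as slopes to the right and down, at radius r is drawn at 1 + k1 r^2 times it, then the intrinsics apply), "R" (3x3) and "t" (3): a world point X has camera coordinates R X + t. Camera axes: x right, y down, z forward; pixel columns grow to the right and rows downward; lengths in m; the calibration is good to about 2 mm. A picture is of the moment at which its call begins. There is no depth.
A pose or a line that the arm cannot do raises IKError and nothing moves.
- close_job(): hands the job in; it is judged then, once.
The state is a dict: "time_s": time; "joint_positions": joint angles; "joint_vel": joint speeds; "tau": joint torques, N m; "tcp_pos": TCP position; "ee_rot": TCP orientation; "ft_force": force on the tool from outside, world axes, zero at the start; "ft_torque": the same for the moment, N m; "finger_gap": finger opening in m; "finger_force": force on a finger pad.
Only numpy, scipy, OpenCV 4.12 (cv2) and the standard library are available. Lean on these libraries where they do the work, as an engineer would, in place of code of your own. Each camera call takes 0.05 s, during which the arm holds its last target. There are 200 camera calls.

## Working session

There is one attempt and no reset: what is moved stays moved. The work goes in short steps, each a Python script; the robot and the scene stay as the last script left them, time stands still between calls to the robot, and variables do not carry over. Pictures are saved under pics/ and viewed, at most 10 in all, crops included, and the job is handed in when it is done.

```bash
mkdir -p pics && cat > h.py <<'E'
from workcell import *
import numpy as np, cv2
def px2ray(c,u,v):
    f=c["frame"].shape[0]/2/np.tan(np.radians(c["fov_y"])/2)
    d=np.array([(u-c["cx"])/f,(v-c["cy"])/f]); s=d.copy()
    for _ in range(20): s=d/(1+c["k1"]*(s@s))
    R=np.array(c["R"]);t=np.array(c["t"])
    return -R.T@t, R.T@np.array([s[0],s[1],1])
def onplane(c,u,v,z):
    o,r=px2ray(c,u,v); return o+r*(z-o[2])/r[2]
def proj(c,X):
    f=c["frame"].shape[0]/2/np.tan(np.radians(c["fov_y"])/2)
    p=np.array(c["R"])@X+np.array(c["t"]); s=p[:2]/p[2]; s=s*(1+c["k1"]*(s@s))
    return s*f+[c["cx"],c["cy"]]
def snap(name,fn):
    c=read_camera(name); cv2.imwrite("pics/"+fn,cv2.cvtColor(c["frame"],cv2.COLOR_RGB2BGR)); return c
E
python3 - <<'E'
from h import *
import pickle
for n in("top","side"):
    c=snap(n,n+"0.png"); pickle.dump(c,open(n+"0.pkl","wb"))
    print(n,c["fov_y"],c["cx"],c["cy"],c["k1"],-np.array(c["R"]).T@np.array(c["t"]),np.round(c["R"],2).tolist())
o=observe();print(o["time_s"],o["tcp_pos"],o["ee_rot"],o["finger_gap"])
try: print(hold_point_z)
except Exception as e: print(e)
E
```

```text
top 43.17937657521056 279.51235585621595 217.637161244943 0.06226371065614264 [0.47172019 0.12987573 1.37954572] [[-0.01, -1.0, 0.02], [-1.0, 0.01, -0.06], [0.06, -0.02, -1.0]]
side 47.6080896107144 287.2966961291695 206.98552349768067 -0.12728721732584386 [ 0.77060468 -0.65784583  0.66406291] [[0.95, 0.3, 0.0], [0.18, -0.57, -0.8], [-0.24, 0.77, -0.6]]
0.1 [ 0.25517501 -0.59718702  0.21352852] [-9.10030002e-04  9.79687010e-01  2.00530602e-01 -1.11646791e-04] 0.09495852170849921
0.0188
```

View pics/top0.png

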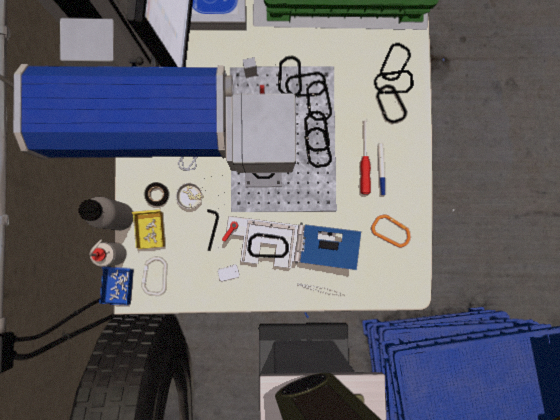

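View pics/side0.png

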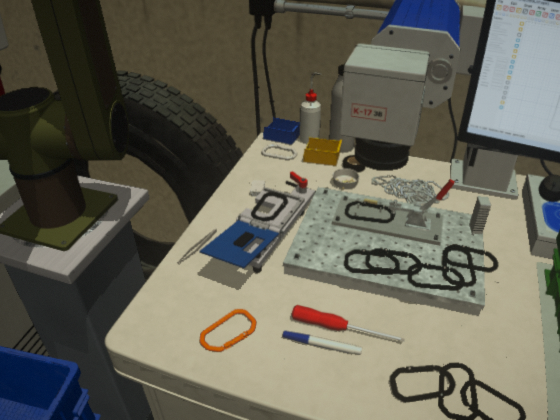

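The two views show the jig at top (230-360, 215-270), with the black carabiner at about (268,245), the blue leaf at (330,248) and the red lever at (230,232). Other carabiners are a black chain on a plate at (315,110), a black group at (393,85), one black carabiner under the laser head at (263,175), an orange one at (391,231) and a silver one at (154,275). Only the black one at (268,245) lies in the jig's nest. I'll confirm that in an enlarged crop.

```bash
python3 - <<'E'
import cv2
a=cv2.imread("pics/top0.png")[205:290,205:370]; cv2.imwrite("pics/ctop.png",cv2.resize(a,None,fx=4.8,fy=4.8,interpolation=cv2.INTER_CUBIC))
a=cv2.imread("pics/side0.png")[165:285,170:330]; cv2.imwrite("pics/cside.png",cv2.resize(a,None,fx=5,fy=5,interpolation=cv2.INTER_CUBIC))
E
```

```text
(no output)
```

View pics/ctop.png

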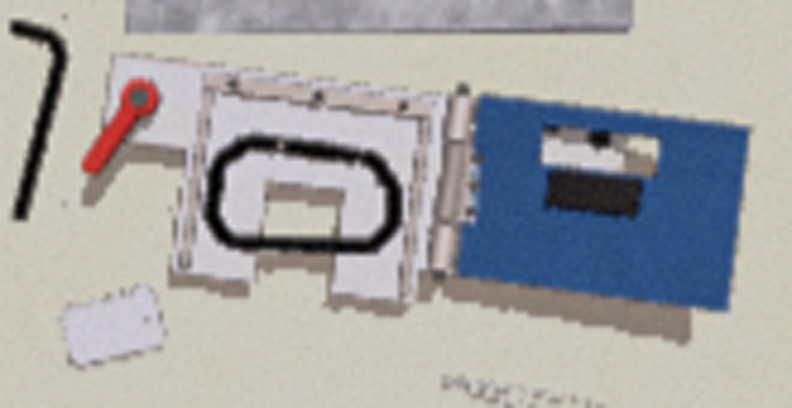

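View pics/cside.png

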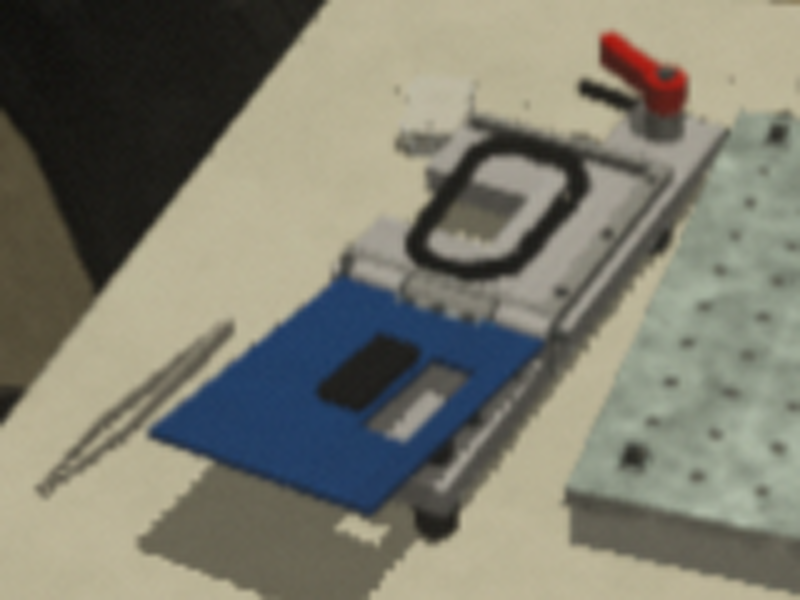

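The crops show the black carabiner between the nest guides, with its near side over the fork gap (side crop about (500,205)), so it is the right one. The leaf is nearly flat and the lever points front-left at about -0.5. Next I'll get poses from colour masks in both views.

```bash
cat > meas.py <<'E'
from h import *
def tri(c1,p1,c2,p2):
    o1,r1=px2ray(c1,*p1);o2,r2=px2ray(c2,*p2)
    r1/=np.linalg.norm(r1);r2/=np.linalg.norm(r2)
    s=np.linalg.lstsq(np.c_[r1,-r2],o2-o1,rcond=None)[0]
    a=o1+s[0]*r1;b=o2+s[1]*r2; return (a+b)/2,np.linalg.norm(a-b)
def big(mask,roi):
    m=np.zeros(mask.shape,np.uint8);x0,y0,x1,y1=roi;m[y0:y1,x0:x1]=mask[y0:y1,x0:x1]*255
    k=cv2.findContours(m,cv2.RETR_EXTERNAL,cv2.CHAIN_APPROX_NONE)[0]
    return max(k,key=cv2.contourArea)
def masks(c):
    h=cv2.cvtColor(c["frame"],cv2.COLOR_RGB2HSV);H,S,V=[h[...,i] for i in range(3)]
    return dict(blue=(H>95)&(H<125)&(S>110)&(V>50),red=((H<8)|(H>172))&(S>140)&(V>80),black=(V<60))
def quad(k):
    hull=cv2.convexHull(k)
    for e in np.arange(1,15,.25):
        q=cv2.approxPolyDP(hull,e,True)
        if len(q)==4: break
    # refine: fit lines to the contour points of each side
    q=q[:,0].astype(float);P=k[:,0].astype(float);L=[]
    for i in range(4):
        a,b=q[i],q[(i+1)%4];d=(b-a)/np.linalg.norm(b-a);t=(P-a)@d;n=(P-a)@[-d[1],d[0]]
        w=P[(abs(n)<2)&(t>.1*np.linalg.norm(b-a))&(t<.9*np.linalg.norm(b-a))].astype(np.float32)
        vx,vy,x,y=cv2.fitLine(w,cv2.DIST_HUBER,0,.01,.01).ravel();L.append(np.cross([x,y,1],[x+vx,y+vy,1]))
    return np.array([(lambda z:z[:2]/z[2])(np.cross(L[i-1],L[i])) for i in range(4)])
E
python3 - <<'E'
from meas import *
import pickle
np.set_printoptions(precision=4,suppress=True)
T=pickle.load(open("top0.pkl","rb"));S=pickle.load(open("side0.pkl","rb"));mT,mS=masks(T),masks(S)
qT=quad(big(mT["blue"],(295,215,370,280)));qS=quad(big(mS["blue"],(190,210,290,275)))
print(qT,qS)
# order: hinge-far, hinge-near, free-near, free-far
srcT=np.array([[304,225],[300,262],[357,269],[361,232]]);srcS=np.array([[279,234],[237,221],[200,252],[245,267]])
pick=lambda q,s:np.array([q[np.argmin(((q-x)**2).sum(1))] for x in s])
qT,qS=pick(qT,srcT),pick(qS,srcS)
C=[]
for a,b in zip(qT,qS):
    X,e=tri(T,a,S,b);C.append(X);print("leaf corner",X,e)
C=np.array(C);print("sizes",np.linalg.norm(C-np.roll(C,-1,0),axis=1))
kT=big(mT["red"],(215,215,245,250));print("red top bbox",cv2.boundingRect(kT),cv2.minAreaRect(kT))
kS=big(mS["red"],(280,165,312,195));print("red side",cv2.boundingRect(kS))
p,e=tri(T,(234.3,225.3),S,(303.2,180.2));print("pivot",p,e,"plane66",onplane(T,234.3,225.3,.066))
print("tip end",onplane(T,224.2,239.8,.066))
kH=big(mT["black"],(243,228,292,262));r=cv2.minAreaRect(kH);print("hook",r,onplane(T,*r[0],.0385))
for n,(u,v) in dict(rodfar=(463,88),rodnear=(437,276)).items(): print(n,onplane(T,u/4.8+205,v/4.8+205,.048))
for n,(u,v) in dict(tl_ear=(113,55),armL=(170,272),armR=(408,303)).items(): print(n,onplane(T,u/4.8+205,v/4.8+205,.034))
E
```

```text
[[305.3597 225.3593]
 [359.7137 232.1044]
 [355.2974 268.8032]
 [300.8346 261.1873]] [[277.4647 233.5349]
 [244.0325 266.9679]
 [200.1396 250.9056]
 [237.0703 221.646 ]]
leaf corner [0.5309 0.0392 0.0488] 0.0025079474849258004
leaf corner [0.4399 0.0512 0.0483] 0.0006267221248848722
leaf corner [ 0.4209 -0.0805  0.0738] 0.0003967531076856813
leaf corner [ 0.5121 -0.0932  0.0714] 0.0028759938742037457
sizes [0.0918 0.1355 0.092  0.1356]
red top bbox (222, 222, 16, 19) ((228.7540740966797, 230.79507446289062), (6.529881000518799, 21.510196685791016), 39.80556869506836)
red side (290, 172, 17, 16)
pivot [0.5329 0.2164 0.0662] 0.004087004642891246 plane66 [0.5309 0.2158 0.066 ]
tip end [0.4954 0.2409 0.066 ]
hook ((267.6925354003906, 245.61285400390625), (39.379249572753906, 22.416902542114258), 3.814075469970703) [0.48   0.1339 0.0385]
rodfar [0.535  0.0484 0.048 ]
rodnear [0.437  0.0633 0.048 ]
tl_ear [0.555  0.2323 0.034 ]
armL [0.4404 0.203  0.034 ]
armR [0.4227 0.0781 0.034 ]
```

```bash
cat >> h.py <<'E'
from scipy.spatial.transform import Rotation as Ro
YAW=-.142; O=np.array([.486,.0553,0]); X=np.array([np.cos(YAW),np.sin(YAW),0]); Y=np.array([-X[1],X[0],0]); Z=np.array([0,0,1.])
def J(x,y,z): return O+(x*X+y*Y)/1000+Z*z/1000        # jig mm -> world m
def toJ(p): p=np.array(p)-O; return np.array([p@X,p@Y,p[2]])*1000
def Q(tau=0,s=1):  # tool tilted by tau towards jig +y, closing line along jig x
    d=np.sin(tau)*Y-np.cos(tau)*Z; y=s*X
    return Ro.from_matrix(np.c_[np.cross(y,d),y,d]).as_quat()[[3,0,1,2]]
def st(msg=""):
    o=observe();print(msg,round(o["time_s"],1),"jig",np.round(toJ(o["tcp_pos"]),1),"F",np.round(o["ft_force"],1))
    return o
E
python3 - <<'E'
from h import *
import pickle
np.set_printoptions(precision=3,suppress=True)
T=pickle.load(open("top0.pkl","rb"))
for z in(.2,.3,.45,.6): print(z,onplane(T,227,172,z),onplane(T,294,170,z))
S=pickle.load(open("side0.pkl","rb"))
for x in (.6,.7): print([ (z,proj(S,np.array([x,.09,z]))) for z in (.2,.3,.4,.5)])
for s in(1,-1):
    for p,t in [((-85,75,100),0),((-85,75,26),0),((-5,-178,20),1.05),((-5,-178,30),.9),((-5,-140,90),1.0),((-5,-80,160),.9),((-5,-10,190),.6),((-5,80,150),.3),((-5,130,50),0)]:
        q=inverse_kinematics(J(*p),Q(t,s)); print(s,p,t,None if q is None else np.array(q))
E
```

```text
0.2 [0.644 0.223 0.2  ] [0.647 0.073 0.2  ]
0.3 [0.63  0.215 0.3  ] [0.633 0.078 0.3  ]
0.45 [0.608 0.203 0.45 ] [0.61  0.085 0.45 ]
0.6 [0.586 0.191 0.6  ] [0.588 0.092 0.6  ]
[(0.2, array([319.643, 162.102])), (0.3, array([322.022, 113.363])), (0.4, array([324.616,  58.07 ])), (0.5, array([327.398,  -4.363]))]
[(0.2, array([372.569, 170.963])), (0.3, array([378.699, 121.554])), (0.4, array([385.384,  65.275])), (0.5, array([392.537,   1.492]))]
1 (-85, 75, 100) 0 [ 0.207 -0.27   2.221 -0.     1.19   0.349]
1 (-85, 75, 26) 0 [ 0.207 -0.158  2.269 -0.     1.03   0.349]
1 (-5, -178, 20) 1.05 [-0.819  0.386  2.004  0.742  1.578 -1.01 ]
1 (-5, -178, 30) 0.9 [-0.784  0.275  2.041  0.68   1.494 -0.939]
1 (-5, -140, 90) 1.0 [-0.753  0.189  2.064  0.761  1.604 -0.881]
1 (-5, -80, 160) 0.9 [-0.625 -0.034  2.11   0.767  1.589 -0.684]
1 (-5, -10, 190) 0.6 [-0.365 -0.224  2.115  0.59   1.429 -0.363]
1 (-5, 80, 150) 0.3 [-0.008 -0.193  2.093  0.317  1.218  0.027]
1 (-5, 130, 50) 0 [ 0.253  0.03   2.045 -0.     1.067  0.395]
-1 (-85, 75, 100) 0 [ 0.207 -0.27   2.221 -0.     1.19  -2.792]
-1 (-85, 75, 26) 0 [ 0.207 -0.158  2.269 -0.     1.03  -2.792]
-1 (-5, -178, 20) 1.05 [-0.819  0.386  2.004  0.742  1.578  2.132]
-1 (-5, -178, 30) 0.9 [-0.784  0.275  2.041  0.68   1.494  2.202]
-1 (-5, -140, 90) 1.0 [-0.753  0.189  2.064  0.761  1.604  2.26 ]
-1 (-5, -80, 160) 0.9 [-0.625 -0.034  2.11   0.767  1.589  2.457]
-1 (-5, -10, 190) 0.6 [-0.365 -0.224  2.115  0.59   1.429  2.779]
-1 (-5, 80, 150) 0.3 None
-1 (-5, 130, 50) 0 [ 0.253  0.03   2.045 -0.     1.067 -2.746]
```

```bash
python3 - <<'E'
from h import *
grip(0.0); print(observe()["finger_gap"])
reach(J(-90,75,110),Q()); st()
move_linear(J(-90,75,26),.1); o=st("down"); f0=np.array(o["ft_force"])
move_linear(J(-62,75,26),.06)
x=-62
while x<-28:
    x+=1.5; move_linear(J(x,75,26),.03); o=observe(); f=(np.array(o["ft_force"])-f0)@X
    print(x,round(toJ(o["tcp_pos"])[0],1),round(f,2))
    if f<-8: break
st("pushed")
T=snap("top","top1.png")
import pickle; pickle.dump(T,open("top1.pkl","wb"))
a=cv2.imread("pics/top1.png")[205:290,205:370]; cv2.imwrite("pics/ctop1.png",cv2.resize(a,None,fx=4.8,fy=4.8,interpolation=cv2.INTER_CUBIC))
E
```

```text
0.00012896021496794932
 4.3 jig [-89.5  74.7 110.2] F [-0.8 -0.4  0.2]
down 5.3 jig [-89.4  75.2  26.7] F [-0.   0.6  0.6]
-60.5 -60.7 0.16
-59.0 -59.0 -0.02
-57.5 -57.4 -0.45
-56.0 -55.9 -0.27
-54.5 -54.4 0.69
-53.0 -52.9 -0.31
-51.5 -51.4 -0.28
-50.0 -49.9 0.15
-48.5 -48.4 0.19
-47.0 -46.9 0.66
-45.5 -45.4 -0.35
-44.0 -43.8 -0.04
-42.5 -42.4 0.34
-41.0 -40.9 0.4
-39.5 -39.4 0.79
-38.0 -37.9 -0.18
-36.5 -37.5 -4.18
-35.0 -37.4 -10.38
pushed 10.4 jig [-37.4  74.9  25.8] F [-10.4   1.2   8.5]
```

```bash
python3 - <<'E'
from h import *
import pickle
move_linear(J(-90,75,26),.12); move_linear(J(-90,75,170),.2)
reach(J(-15,-235,170),Q(1.0)); st()
for n in("top","side"):
    c=snap(n,n+"2.png"); pickle.dump(c,open(n+"2.pkl","wb"))
a=cv2.imread("pics/top2.png")[205:290,205:370]; b=cv2.imread("pics/side2.png")[165:285,170:330]
f=lambda a,w:cv2.resize(a,(w,int(a.shape[0]*w/a.shape[1])),interpolation=cv2.INTER_CUBIC)
a,b=f(a,400),f(b,400);cv2.imwrite("pics/c2.png",np.vstack([a,b]))
print(np.vstack([a,b]).shape)
from meas import big,masks
kH=big(masks(pickle.load(open("top2.pkl","rb")))["black"],(243,228,292,262));r=cv2.minAreaRect(kH);print("hook",r,toJ(onplane(pickle.load(open("top2.pkl","rb")),*r[0],.0385)))
E
```

```text
13.2 jig [ -15.2 -234.   169.6] F [-0.3  0.5  0. ]
(506, 400, 3)
hook ((269.1769104003906, 238.81536865234375), (40.16029739379883, 21.79971694946289), 3.1798300743103027) [ 0.44556333 75.47352396 38.5       ]
```

View pics/c2.png

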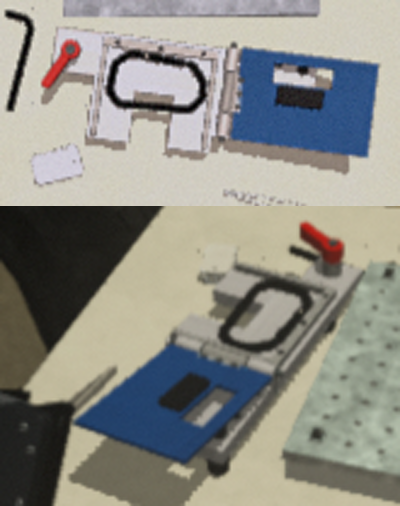

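The carabiner is home: jig x is about 0.4 mm and it sits against the stop bar. The leaf and lever haven't moved. Next I'll flip the leaf with a fingertip under its edge.

```bash
cat > leaf.py <<'E'
from h import *
def pose(th,dist=0,xj=-15,r=135,b=15):
    tau=np.clip(np.pi/2-th,0,np.pi/3)
    u=np.array([-np.cos(th),np.sin(th)]);n=np.array([-np.sin(th),-np.cos(th)])
    d=np.array([np.sin(tau),-np.cos(tau)]);m=np.array([np.cos(tau),np.sin(tau)])
    P=np.array([0,46])+2.5*n+((r+b)*u+b*d if tau+th<np.pi/2 else r*u)-10*m+dist*n
    return J(xj,*P),Q(tau)
E
python3 - <<'E'
from leaf import *
ths=np.radians(np.arange(3,121,6)); ik=[inverse_kinematics(*pose(t)) for t in ths]
assert all(q is not None for q in ik), "ik"
p,q=pose(ths[0]); print(toJ(p))
pre=p-Y*.06; move_linear(pre+Z*.06,.25,Q(1.0472)); move_linear(pre,.15); move_linear(p,.1); o=st("under"); f0=np.array(o["ft_force"])
for t in ths[1:]:
    move_linear(pose(t)[0],.09,pose(t)[1]); o=observe(); f=np.array(o["ft_force"])-f0
    print(round(np.degrees(t)),np.round(toJ(o["tcp_pos"])),np.round([f@X,f@Y,f[2]],1))
    if np.linalg.norm(f)>20: print("STOP");break
st()
c=snap("side","side3.png")
E
```

```text
[ -15.         -141.93488905   35.19356556]
under 15.1 jig [ -14.9 -141.8   35.3] F [ 0.4  0.1 -1. ]
9 [ -14. -141.   51.] [-0.6  0.1  0.6]
15 [ -15. -138.   67.] [-0.3  0.   0.6]
21 [ -15. -133.   82.] [-1.   0.3  0.6]
27 [ -15. -127.   96.] [ 0.2 -0.   0.9]
33 [ -15. -120.  109.] [-0.6 -0.2  0.4]
39 [ -15. -113.  121.] [-0.6  0.2  0.7]
45 [ -15. -104.  132.] [-0.8 -0.1  0.5]
51 [-15. -95. 143.] [1.  0.5 1.4]
57 [-15. -84. 152.] [-0.4  1.3  0.3]
63 [-15. -72. 160.] [-0.  -0.3  0.5]
69 [-15. -60. 167.] [-0.5 -0.5  0.8]
75 [-15. -47. 173.] [-0.7  0.1  0.2]
81 [-15. -34. 177.] [-0.5 -0.3  1. ]
87 [-15. -20. 180.] [-0.3 -0.7  1.2]
93 [-15.  -6. 180.] [-0.2 -0.8  0.7]
99 [-15.   8. 180.] [-0.3 -0.3  1.9]
105 [-15.  23. 177.] [ 0.2 -0.9  1.4]
111 [-15.  36. 173.] [-0.1 -1.   0.8]
117 [-15.  49. 167.] [-0.5 -0.1  0.6]
 21.0 jig [-15.2  49.4 167.1] F [-0.2  0.1 -0.4]
```

View pics/side3.png

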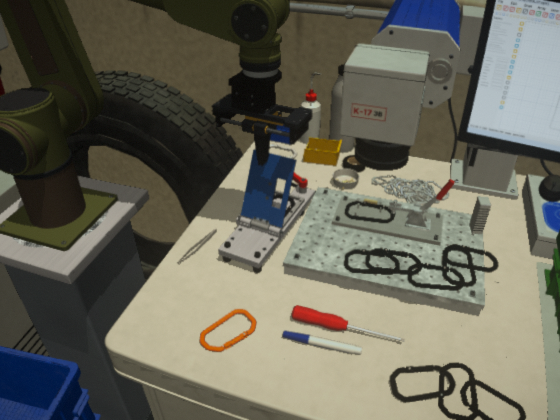

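The side view shows the leaf past upright, with the finger behind it at about (262,150), the loose parts unmoved and the lever clear. I'll carry on closing.

```bash
python3 - <<'E'
from leaf import *
import pickle
f0=np.array(observe()["ft_force"])
for a in list(range(123,178,6))+[179,180,181,182]:
    t=np.radians(a); p,q=pose(t); move_linear(p,.08 if a<176 else .03,q); o=observe(); f=np.array(o["ft_force"])-f0
    print(a,np.round(toJ(o["tcp_pos"]),1),np.round([f@X,f@Y,f[2]],1))
    if np.linalg.norm(f)>12: print("STOP");break
st(); p=observe()["tcp_pos"]; move_linear(np.array(p)+Z*.1,.2)
reach(J(-60,230,130),Q()); st()
for n in("top","side"):
    c=snap(n,n+"4.png"); pickle.dump(c,open(n+"4.pkl","wb"))
a=cv2.imread("pics/top4.png")[205:290,205:370]; b=cv2.imread("pics/side4.png")[145:285,170:330]
f=lambda a,w:cv2.resize(a,(w,int(a.shape[0]*w/a.shape[1])),interpolation=cv2.INTER_CUBIC)
cv2.imwrite("pics/c4.png",np.vstack([f(a,400),f(b,400)]))
E
```

```text
123 [-15.3  61.8 160.1] [-0.6  1.1 -0.3]
129 [-15.4  73.3 151.9] [-0.8 -0.1 -0.4]
135 [-15.4  84.  142.6] [-0.9  0.3  0.6]
141 [-15.4  93.5 132.2] [-1.1 -0.2 -1.1]
147 [-15.5 102.  120.8] [-0.3 -0.   0.3]
153 [-15.5 109.2 108.7] [-0.9 -0.9  0.1]
159 [-15.6 115.1  95.8] [-1.3  0.3  0.3]
165 [-15.6 119.7  82.4] [-0.8 -0.1 -0.5]
171 [-15.6 122.8  68.6] [-0.3 -0.6 -0.5]
177 [-15.1 124.6  55.4] [-0.9 -0.7 -0.1]
179 [-15.2 124.9  50.6] [-0.9 -1.  -0.5]
180 [-14.7 125.1  48.8] [-0.8  0.   1.3]
181 [-14.6 125.2  48.6] [-5.8 -2.1 14.4]
STOP
 25.4 jig [-14.6 125.2  48.6] F [-5.2 -1.1 14.6]
 26.6 jig [-61.5 229.7 127.6] F [ 0.4  0.3 -0.3]
```

View pics/c4.png

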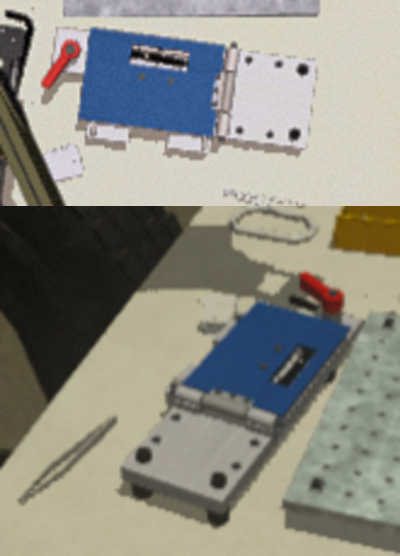

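The leaf lies flat over the nest, with firm contact at z = 48.6 mm. The lever is still at about -0.48. Lever next.

```bash
python3 - <<'E'
from h import *
import pickle
def lp(ph,c=0,z=54,r=38):
    a=np.array([-np.cos(ph),-np.sin(ph)]);t=np.array([np.sin(ph),-np.cos(ph)])
    off=5.5+12*abs(t[0])+10*abs(t[1])+c
    p=np.array([22,166])+r*a-off*t; return J(p[0],p[1],z)
move_linear(lp(-.476,9,110),.2); move_linear(lp(-.476,9),.12); f0=np.array(st("down")["ft_force"])
for g in list(range(-27,88,6))+[88,90,91,92,93,94,95,96]:
    move_linear(lp(np.radians(g)),.08 if g<87 else .03); o=observe(); f=np.array(o["ft_force"])-f0
    print(g,np.round(toJ(o["tcp_pos"]),1),np.round([f@X,f@Y,f[2]],1))
    if np.linalg.norm(f[:2])>8: print("STOP");break
p=np.array(observe()["tcp_pos"]); move_linear(p-X*.02,.1); move_linear(p-X*.02+Z*.1,.2)
reach(J(-130,-150,200),Q()); st()
for n in("top","side"):
    c=snap(n,n+"5.png"); pickle.dump(c,open(n+"5.pkl","wb"))
a=cv2.imread("pics/top5.png")[205:290,205:370]; b=cv2.imread("pics/side5.png")[145:285,170:330]
f=lambda a,w:cv2.resize(a,(w,int(a.shape[0]*w/a.shape[1])),interpolation=cv2.INTER_CUBIC)
cv2.imwrite("pics/c5.png",np.vstack([f(a,400),f(b,400)]))
from meas import big,masks
T=pickle.load(open("top5.pkl","rb"));r=cv2.minAreaRect(big(masks(T)["red"],(215,212,260,250)));b=cv2.boxPoints(r)
B=np.array([toJ(onplane(T,*q,.066)) for q in b]);print(np.round(B,1))
E
```

```text
down 27.8 jig [  1.4 209.5  54.4] F [-0.1 -0.6  0.3]
-27 [ -2.5 200.8  55. ] [ 0.8  1.  -0.9]
-21 [ -6.8 197.3  54.2] [-0.1  1.4 -0.2]
-15 [-10.3 193.2  53.9] [-1.1  0.9 -0.7]
-9 [-13.1 188.6  53.8] [-0.2  0.6 -0.5]
-3 [-15.3 183.8  53.9] [-0.3  0.3  0.4]
3 [-16.9 179.9  54. ] [ 0.3  0.2 -0.6]
9 [-18.4 176.9  54. ] [-0.  -0.3 -0.7]
15 [-19.6 173.6  54. ] [0.  0.7 0.5]
21 [-20.5 170.   53.9] [-0.2  0.   0.1]
27 [-21.  166.2  53.9] [ 0.2  0.7 -0.2]
33 [-21.  162.1  54. ] [ 0.3  1.  -0.4]
39 [-20.7 158.   54. ] [-0.1  0.9 -1. ]
45 [-19.8 153.7  54. ] [ 0.2  0.4 -0.5]
51 [-18.3 149.4  54. ] [-0.6  1.  -0.6]
57 [-16.2 145.3  54. ] [ 0.1  0.8 -0.4]
63 [-13.5 141.3  54. ] [ 0.1  0.5 -0.7]
69 [-10.3 137.6  54. ] [-0.4  0.9  0.2]
75 [ -6.6 134.2  54. ] [-0.5  1.1 -0.9]
81 [ -2.3 131.3  54. ] [ 0.4  0.8 -0.5]
87 [  2.3 128.9  54. ] [-0.   0.8 -0.4]
88 [  2.9 128.7  54. ] [-0.1  0.5 -0.4]
90 [  4.6 128.   54. ] [ 0.2  0.2 -0.5]
91 [  5.  127.7  54. ] [-0.2  0.7  0.4]
92 [  5.5 127.4  54. ] [ 0.6  0.9 -0.7]
93 [  6.1 127.1  54. ] [-0.7  0.5 -0.2]
94 [  6.6 126.8  54. ] [-0.   0.6 -0.7]
95 [  7.1 126.5  54. ] [-0.1  0.7 -0.9]
96 [  7.6 126.2  54. ] [-0.   0.8 -0. ]
 37.1 jig [-129.9 -149.6  199.5] F [ 0.7 -0.4  0.1]
[[ 14.2 173.3  66. ]
 [ 29.5 174.3  66. ]
 [ 32.7 121.6  66. ]
 [ 17.4 120.6  66. ]]
```

View pics/c5.png

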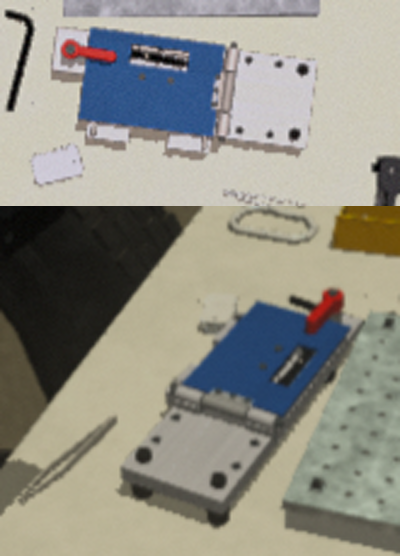

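The lever is across the leaf, but I never felt its stop. I'll push on until contact is firm.

```bash
python3 - <<'E'
from h import *
import pickle
reach(J(-20,126,130),Q()); move_linear(J(-20,126,54),.12); move_linear(J(3,126,54),.1); f0=np.array(observe()["ft_force"])
for x in np.arange(5,16,.7):
    move_linear(J(x,126,54),.02); o=observe(); f=np.array(o["ft_force"])-f0
    print(round(x,1),np.round(toJ(o["tcp_pos"])[:2],1),np.round([f@X,f@Y,f[2]],1))
    if f@X<-8: print("STOP");break
p=np.array(observe()["tcp_pos"]); move_linear(p-X*.02,.1); move_linear(p-X*.02+Z*.1,.2)
reach(J(-130,-150,200),Q()); st()
for n in("top","side"):
    c=snap(n,n+"6.png"); pickle.dump(c,open(n+"6.pkl","wb"))
a=cv2.imread("pics/top6.png")[205:290,205:370]; b=cv2.imread("pics/side6.png")[145:285,170:330]
f=lambda a,w:cv2.resize(a,(w,int(a.shape[0]*w/a.shape[1])),interpolation=cv2.INTER_CUBIC)
cv2.imwrite("pics/c6.png",np.vstack([f(a,400),f(b,400)]))
from meas import big,masks
T=pickle.load(open("top6.pkl","rb"));r=cv2.minAreaRect(big(masks(T)["red"],(215,212,260,250)));b=cv2.boxPoints(r)
B=np.array([toJ(onplane(T,*q,.066)) for q in b]);print(np.round(B,1))
E
```

```text
5.0 [  4.7 126. ] [-0.5  1.3  0.5]
5.7 [  5.6 126. ] [-0.4  0.3 -0.2]
6.4 [  6.4 126. ] [ 0.2  0.5 -0.6]
7.1 [  7.2 126. ] [-0.2  1.2 -0.1]
7.8 [  7.8 126. ] [-1.3  0.7 -0.4]
8.5 [  8.4 125.9] [-0.4  0.4 -0.1]
9.2 [  9.2 126. ] [-0.   0.2  0.7]
9.9 [  9.4 125.9] [-2.3 -0.1  1.5]
10.6 [  9.5 125.9] [-5.4 -0.4  4.1]
11.3 [  9.7 125.8] [-7.8 -0.6  3.8]
12.0 [  9.8 125.8] [-8.7 -0.4  6.3]
STOP
 44.5 jig [-129.9 -149.6  199.5] F [-0.1  0.8  0.2]
[[ 14.2 173.2  66. ]
 [ 29.4 174.3  66. ]
 [ 33.1 121.9  66. ]
 [ 17.8 120.8  66. ]]
```

View pics/c6.png

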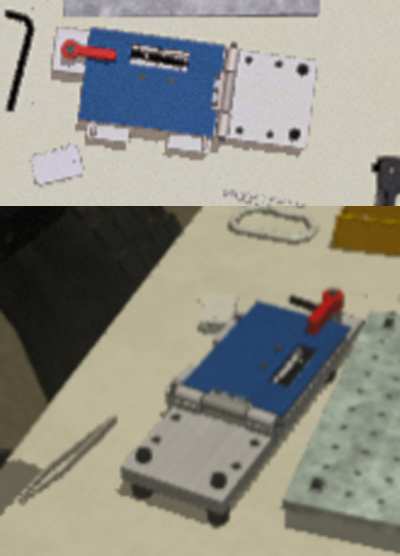

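The lever is now firm against its stop, the leaf is flat and the loose parts are where they were. The robot is clear of everything, so I'm handing in.

```bash
python3 -c "
from workcell import *
print(close_job())"
```

```text
the job is handed in; nothing more can be done
None
```

The job is handed in at about 45 s of the 72 s allowed: the carabiner is home against the end stop, the blue leaf is closed flat over it, the red lever is square across the leaf's edge against its stop, and the loose parts I could see around the jig are where they were.

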